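Change over to the fresh rinse bottle

ROBOT

A 6-joint arm with a two-finger parallel gripper is mounted at the origin on the work surface. World frame = base frame: x ahead of the robot, y to its left, z up, the work surface at z = 0. Lengths are in m, angles in rad, forces in N, time in s.
With the tool pointing down it reaches from about 0.35 to 0.85 m from the base axis. Payload 8.1 kg.
Tool frame: the origin (TCP) lies midway between the tips of the shut fingers; the grasp point (between the pads) lies robot.grasp_offset behind it (robot.grasp_offset is the distance from the TCP to the grasp point, in m); z points along the fingers, y is the direction in which the jaws open and shut (so a half turn about z gives the same grasp; the last joint's range is limited). The gripper opens to 93 mm and grips with 3 to 60 N. Pads are 15 mm wide; open, the fingers measure 128 mm over their backs; the gripper's body (75 mm by 188 mm) begins 65 mm behind the grasp point.
Start: joints at [1.157, 0.13, 1.488, -0, 1.523, -0.085], TCP at [0.194, 0.568, 0.219] pointing down, gripper open.
Joint ranges: [-2.96, 2.96], [-0.89, 2.26], [0.02, 2.5], [-1.34, 4.48], [0, 2.73], [-2.66, 2.66]. Speed limits (rad/s): [2.39, 2.39, 2.79, 3.14, 3.14, 3.14].

INTERFACE

Orientations are given as a rotation vector (axis times angle).
In Python, from plant import robot gives the robot as it stands.
- The arm moves only by the shell command python3 -m handwheel 'ROWS' [OPENING] [FORCE]. ROWS is text: rows parted by semicolons, each of 6 numbers parted by spaces: the shift along the world's x, y, z each as a share of 0.3 m, from -1 to 1, then the turn, a rotation vector about the world's x, y, z each as a share of 45 degrees, from -1 to 1. A call has 1 to 5 rows; each row is the pose to reach, as a shift and turn from the pose commanded when the call began; what a row does not reach only later rows make up. A row lasts 1/10 s, in which the tool goes at most 50 mm and 8.59 degrees, less where a joint would pass 70% of its speed; a pose out of reach is approached as far as the arm can. A call with a number of a shift or a turn outside -1 to 1 is refused whole. A call with a gripper value outside its range is refused whole. OPENING is the closure, from -1 (fully open) to 1 (shut), set as the call begins (- or left out, the last holds). The fingers move at their own pace and stop on an object; FORCE is the grip in N (left out, the last holds). Time passes only in rows, so rows that repeat a pose let the fingers close. It gives the time, the measured TCP pose, the force and the opening at its end, in the units of the state.
- robot.read_state(): the state, without advancing time (a new reading comes with each control period).
- robot.read_camera(name): name is "side" or "top"; returns (picture, depth): 420x560x3 uint8, red, green, blue; 420x560 float32, m along the optical axis (not along the pixel's ray), 0 where there is no reading.
- robot.camera_model(name): a dict with "camera_matrix" (3x3 intrinsics, pixels), "pose" (4x4, takes a point from camera to world coordinates). Camera axes: x right, y down, z forward; pixel columns grow to the right and rows downward; lengths in m; the calibration is good to about 2 mm. A picture is of the moment at which its call begins. camera_model takes no time and is no camera call.
- robot.close_job(): hands the job in, once; it reports no verdict.
Trained networks look in the newest picture that a camera, given by its name, has taken for a name from the list of things; names that differ only in an ending like _2 or _b are one class to them, and where a whole thing is asked for, a point or a joint stands for the part that bears it (a point fixed in the world has none). Each returns a list of dicts, best first, with "conf" (0 to 1); they miss things now and then, are a little off and sometimes report something else, mostly with a low value. They report only what shows in the picture. A call takes as long as a camera call.
- robot.look_for(camera, query): "rect" ([centre column, centre row, width, height] in pixels, round what is visible of it).
- robot.silhouettes(camera, query): "pixels" (420x560 bool, what is visible of it) and "rect" ([centre column, centre row, width, height] in pixels, round what is visible of it).
- robot.tip_of(camera, query): "at" ([row, column] in pixels: a listed point, or the origin of a listed thing).
The state is a dict: "t": time; "q": joint angles; "dq": joint speeds; "joint_torque": joint torques, N m; "tool_pos": TCP position; "orientation": TCP orientation; "force": force on the tool from outside, world axes, zero at the start; "wrist_torque": the same for the moment, N m; "opening": finger opening in m.
Only numpy, scipy, OpenCV 4.12 (cv2) and the standard library are available. Lean on these libraries where they do the work, as an engineer would, in place of code of your own. Each camera call takes 0.05 s, during which the arm holds its last target.

TASK

Three bottles with push-pull caps stand locked in the grey bottle station. The slim round bottle is finished and its cap stands open: press that cap fully shut first, then pull the cap of the broad round bottle straight up until it is fully open, and let go. Leave the cap of the square bottle shut.

Things in the scene. Friction and masses are not known exactly. Their poses are not given: they have to be found in the camera images.
- slim_cap_mid (a point): Centre of the cap of the slim round bottle (off-white, 44 mm wide, 125 mm tall without cap; the only one that starts open). Cap: ribbed grey upright cylinder, 32 mm across and 32 mm tall; the point is on its axis, half-way up, and rides with it. z is up, x square to the row of bottles, y along the row. Bottles stand in a row, 120 mm apart, in any order, and cannot tip or lift out.
- broad_cap_mid (a point): Centre of the cap of the broad round bottle (off-white, 78 mm wide, 105 mm tall without cap, the lowest; starts shut). Cap and axes the same as on the slim one. Below each shut cap 20 mm of narrower neck is free above the shoulder. The caps are the highest things on the station; a small jar and a cup up to 45 mm tall stand far below them on its edge, towards -x of the row.
- slim_cap (a joint): How far the slim bottle's cap is up, in m: 0 shut (on its lower stop), 0.020 fully open (against its upper stop). A tight detent ring holds it wherever it is left; it takes about 6 N to move it up or down, all along its travel. It does not spring or snap by itself. Starts 0.015 to 0.020.
- broad_cap (a joint): The same for the broad bottle's cap: 0 shut, 0.020 fully open, about 6 N to pull it all along its travel. Starts 0 to 0.003.
- square_cap (a joint): The same for the cap of the square bottle (off-white, 56 mm square, 115 mm tall without cap; same cap): starts shut, 0, and is to stay so.

How it is judged:
On the way, in this order (a step that is already met when the one before it is completed fails the run):
1. the slim bottle's cap is shut, with the broad bottle's cap still shut (value of joint slim_cap below 0.004 m and value of joint broad_cap below 0.006 m), for 0.2 s.
2. the broad bottle's cap is open (value of joint broad_cap above 0.015 m), for 0.2 s.
At the end, for the whole second after the job is handed in: The slim bottle's cap is shut (within 4 mm of its stop), the broad bottle's cap is open (within 5 mm of its upper stop) and the square bottle's cap is still shut (within 4 mm) (value of joint each of slim_cap, square_cap below 0.004 m and value of joint broad_cap above 0.015 m); the robot touches nothing.
It fails at once if the square bottle's cap is pulled open (value of joint square_cap above 0.008 m).
It also fails if it takes over 40 s, if anything falls off the work surface, if the arm or the gripper's body presses on something with over 40 N, if the wrist force passes 120 N, or if a joint passes its speed limit or range.

## Working session

There is one attempt and no reset: what is moved stays moved. The work goes in short steps, Python scripts to look and compute and a shell command to move; the robot and the scene stay as the last step left them, time stands still between calls to the robot, and variables do not carry over. Pictures are saved under pics/ and viewed, and the job is handed in when it is done.

```bash
ls; mkdir -p pics; cat > h.py <<'E'
import numpy as np, cv2
from plant import robot
def w(cam,r,c,d):
    m=robot.camera_model(cam);K=np.array(m["camera_matrix"]);P=np.array(m["pose"])
    p=np.array([(c-K[0,2])*d/K[0,0],(r-K[1,2])*d/K[1,1],d,1]);return (P@p)[:3]
def px(cam,p):
    m=robot.camera_model(cam);K=np.array(m["camera_matrix"]);P=np.array(m["pose"])
    q=np.linalg.inv(P)@np.append(p,1);u=K@q[:3];return u[:2]/u[2]
E
python3 - <<'E'
from h import *
np.set_printoptions(precision=4,suppress=True)
s=robot.read_state();print(s);print(robot.grasp_offset)
for c in("side","top"):
    im,d=robot.read_camera(c);cv2.imwrite(f"pics/{c}0.png",im[:,:,::-1]);np.save(f"{c}d.npy",d)
    print(c,np.array(robot.camera_model(c)["pose"]))
    for q in("slim_cap_mid","broad_cap_mid","square_cap"):
        if q!="square_cap":print(q,[(np.round(x["at"],1),round(x["conf"],2)) for x in robot.tip_of(c,q)])
        S=robot.silhouettes(c,q)
        for x in S[:3]:
            m=x["pixels"];r,cc=np.nonzero(m&(d>0))
            pts=np.array([w(c,a,b,d[a,b]) for a,b in zip(r,cc)])
            print(q,round(x["conf"],2),np.round(x["rect"],1),len(pts),np.percentile(pts,[2,50,98],axis=0).round(4).tolist() if len(pts) else 0)
print(robot.read_state()["t"])
E
```

```text
pics
{'t': 0.0, 'q': array([ 1.1566,  0.1312,  1.4893,  0.    ,  1.523 , -0.0854]), 'dq': array([ 0.0005, -0.0006, -0.0006,  0.0001, -0.0006, -0.0005]), 'joint_torque': array([ -0.0002, -55.9889, -49.1727,   0.0767,   0.0364,  -0.0002]), 'tool_pos': array([0.1935, 0.5674, 0.2176]), 'orientation': array([-0.5141, -3.0988,  0.0027]), 'force': array([-0.9059,  0.2478, -1.0785]), 'wrist_torque': array([-0.001 , -0.0144, -0.0294]), 'opening': 0.09272254613101716}
0.0188
side [[-0.8667 -0.3638  0.3413  0.3791]
 [-0.4989  0.6295 -0.5957  0.4066]
 [ 0.0019 -0.6866 -0.7271  0.6576]
 [ 0.      0.      0.      1.    ]]
slim_cap_mid [(array([147.9, 340.3]), 0.66)]
slim_cap_mid 0.59 [339.1 150.5  18.3  21.8] 340 [[0.5556, -0.403, -0.001], [0.5697, -0.1799, 0.1838], [0.6649, -0.1722, 0.1927]]
broad_cap_mid [(array([199.1, 320.4]), 0.82)]
broad_cap_mid 0.58 [318.7 201.   15.6  21.8] 359 [[0.5414, -0.0824, 0.1245], [0.5546, -0.0615, 0.1496], [0.5715, -0.0538, 0.1551]]
square_cap 0.74 [299.  248.9  17.2  26.6] 452 [[0.5269, 0.0351, 0.1321], [0.5401, 0.0557, 0.1611], [0.559, 0.0651, 0.1641]]
top [[-0.0378 -0.9727  0.229   0.4019]
 [-0.9993  0.036  -0.0118  0.0543]
 [ 0.0032 -0.2293 -0.9734  0.9921]
 [ 0.      0.      0.      1.    ]]
slim_cap_mid [(array([217.6, 417.9]), 0.9)]
slim_cap_mid 0.68 [421.1 221.6  24.6  18.5] 331 [[0.5563, -0.2026, 0.1652], [0.5696, -0.1853, 0.1924], [0.5862, -0.1727, 0.1958]]
broad_cap_mid [(array([235.5, 354.9]), 0.59)]
broad_cap_mid 0.73 [421.6 220.3  21.5  21.3] 334 [[0.5563, -0.2016, 0.1683], [0.5695, -0.1846, 0.1924], [0.5859, -0.1727, 0.1958]]
square_cap 0.61 [290.1 244.2  16.7  16.3] 280 [[0.5276, 0.0351, 0.1386], [0.5413, 0.0497, 0.1633], [0.557, 0.0641, 0.1662]]
0.6
```

View pics/side0.png

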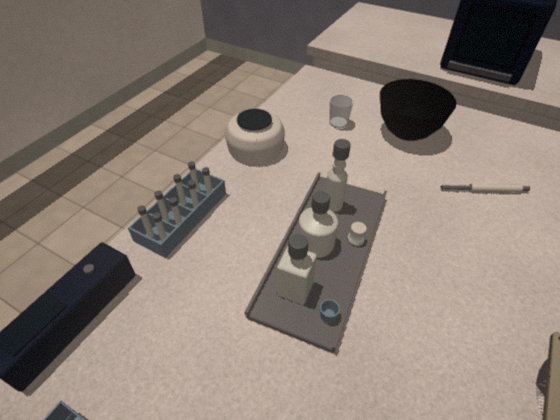

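View pics/top0.png

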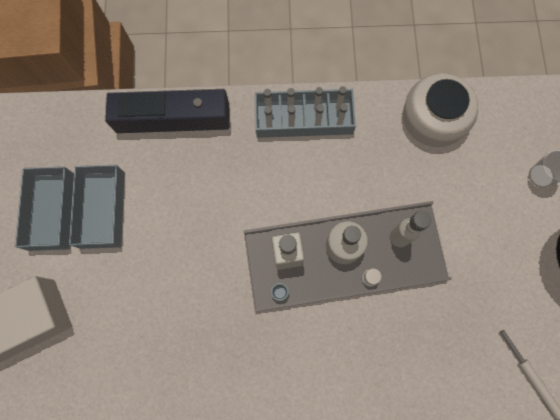

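The side picture shows, from bottom to top: square at about (298,247), broad at (320,201) and slim at (341,150). In the top picture they are at (289,244), (352,235) and (421,220). The top "broad" silhouette is actually on the slim cap, so I'm discarding it. Next I'll fit the cap tops.

```bash
python3 - <<'E'
from h import *
np.set_printoptions(precision=4,suppress=True)
g={"slim":(.570,-.187,.196),"broad":(.556,-.068,.156),"square":(.541,.050,.166)}
for cam in("top","side"):
    d=np.load(cam+"d.npy")
    R,C=np.nonzero(d>0)
    m=robot.camera_model(cam);K=np.array(m["camera_matrix"]);P=np.array(m["pose"])
    D=d[R,C];pts=(P@np.stack([(C-K[0,2])*D/K[0,0],(R-K[1,2])*D/K[1,1],D,D*0+1]))[:3].T
    for n,(x,y,z) in g.items():
        near=pts[(np.hypot(pts[:,0]-x,pts[:,1]-y)<.03)&(pts[:,2]>z-.03)]
        zt=np.median(near[near[:,2]>z-.006][:,2])
        t=near[abs(near[:,2]-zt)<.004]
        c,r=cv2.minEnclosingCircle(t[:,:2].astype(np.float32))
        print(cam,n,"ztop",zt,"n",len(t),"mean",t[:,:2].mean(0),"circ",c,r)
    st=pts[(abs(pts[:,0]-.5)<.03)&(abs(pts[:,1]+.08)<.02)]
    print("station z",np.median(st[:,2]))
E
```

```text
top slim ztop 0.19306430538208585 n 250 mean [ 0.5716 -0.1875] circ (0.5719161629676819, -0.18791349232196808) 0.01600296050310135
top broad ztop 0.15483507957087828 n 233 mean [ 0.5572 -0.0691] circ (0.5578888058662415, -0.06954800337553024) 0.016524581238627434
top square ztop 0.1635015636427833 n 242 mean [0.5427 0.0497] circ (0.542487382888794, 0.04949080944061279) 0.016302241012454033
station z 0.01759532643047934
side slim ztop 0.19156900613857977 n 145 mean [ 0.571  -0.1868] circ (0.5715402960777283, -0.1886916607618332) 0.01633572205901146
side broad ztop 0.15360457575901137 n 179 mean [ 0.5561 -0.0681] circ (0.5564553737640381, -0.06891578435897827) 0.016034521162509918
side square ztop 0.16259042872468216 n 255 mean [0.5421 0.0505] circ (0.5428762435913086, 0.04945739358663559) 0.01629653386771679
station z 0.01605303653688328
```

Cap centres from both cameras agree to within about 1.5 mm, and the spacing comes out at 119.5 mm against 120. Slim is at (0.5715,-0.188) with its top at about 0.193, and about 0.1735 once shut. Broad is at (0.557,-0.069) with its top at about 0.1535. The caps are round, so the current yaw will do. I'll close the fingers and move above the slim cap.

```bash
python3 -m handwheel '0.1 -0.1 0.1 0 0 0; 0.2 -0.25 0.2 0 0 0; 0.3 -0.45 0.27 0 0 0; 0.35 -0.6 0.27 0 0 0; 0.4 -0.75 0.27 0 0 0' 1 30
```

```text
t: 1.1
tool_pos: [0.3055, 0.367, 0.2996]
orientation: [0.513, 3.098, 0.003]
force: [1.1, 0.9, 0.4]
opening: 0.0579
```

```bash
python3 -m handwheel '0.1 -0.13 0 0 0 0; 0.2 -0.27 0 0 0 0; 0.3 -0.4 0 0 0 0; 0.4 -0.55 0 0 0 0; 0.45 -0.7 0 0 0 0'
```

```text
t: 1.6
tool_pos: [0.44, 0.1585, 0.2982]
orientation: [0.514, 3.099, 0.0]
force: [0.9, 0.6, 0.1]
opening: 0.0176
```

```bash
python3 -m handwheel '0.08 -0.15 0 0 0 0; 0.16 -0.3 0 0 0 0; 0.25 -0.47 0 0 0 0; 0.33 -0.63 0 0 0 0; 0.4 -0.8 0 0 0 0'
```

```text
t: 2.1
tool_pos: [0.5522, -0.0647, 0.2983]
orientation: [0.514, 3.099, 0.0]
force: [-0.1, 0.9, -0.3]
opening: 0.0002
```

```bash
python3 -m handwheel '0 -0.15 -0.05 0 0 0; 0 -0.27 -0.12 0 0 0; 0 -0.27 -0.2 0 0 0; 0 -0.27 -0.25 0 0 0; 0 -0.27 -0.25 0 0 0'; python3 -c "
from h import *
print(robot.read_state()['tool_pos'],robot.read_state()['force'])"
```

```text
t: 2.6
tool_pos: [0.5501, -0.1429, 0.2203]
orientation: [-0.513, -3.095, -0.002]
force: [-0.9, -0.2, 0.5]
opening: 0.0004
[ 0.55005384 -0.14292285  0.22034265] [-0.93145997 -0.16803578  0.48587009]
```

```bash
python3 -m handwheel '0 0 0 0 0 0; 0 0 0 0 0 0'
```

```text
t: 2.8
tool_pos: [0.5524, -0.1431, 0.225]
orientation: [0.512, 3.097, -0.001]
force: [0.1, -0.1, -0.3]
opening: 0.0004
```

```bash
python3 -m handwheel '0.064 -0.15 0 0 0 0; 0.064 -0.15 0 0 0 0; 0.064 -0.15 -0.06 0 0 0; 0.064 -0.15 -0.06 0 0 0'; python3 - <<'E'
from h import *
im,d=robot.read_camera("side");cv2.imwrite("pics/side1.png",cv2.resize(im[60:270,200:480,::-1],None,fx=2.8,fy=2.8))
E
```

```text
t: 3.2
tool_pos: [0.5702, -0.1881, 0.204]
orientation: [-0.513, -3.097, -0.001]
force: [-0.5, 0.2, -0.5]
opening: 0.0007
```

View pics/side1.png

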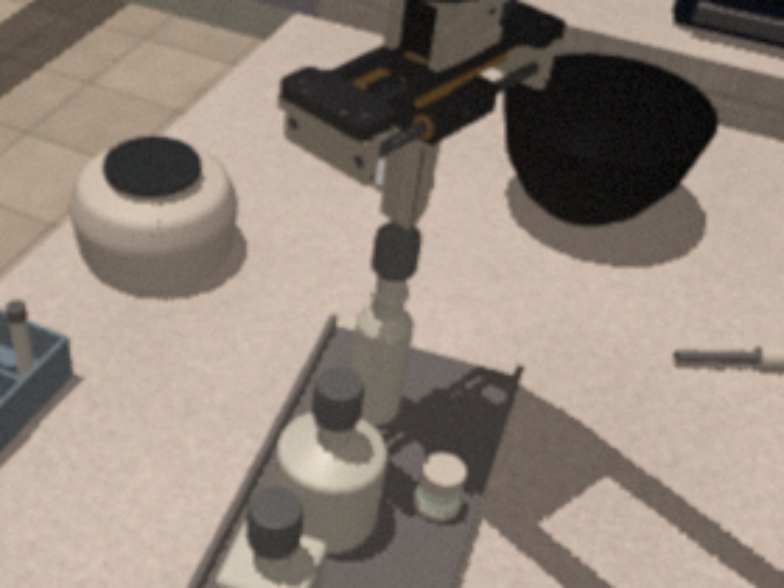

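The shut fingers are right above the slim cap, at about (395,225) in the enlarged crop. Pressing down slowly.

```bash
python3 -m handwheel '0 0 -0.02 0 0 0; 0 0 -0.035 0 0 0; 0 0 -0.05 0 0 0; 0 0 -0.06 0 0 0; 0 0 -0.07 0 0 0'
```

```text
t: 3.75
tool_pos: [0.5711, -0.1886, 0.1851]
orientation: [0.514, 3.098, 0.0]
force: [-0.6, 1.4, 5.2]
opening: 0.0005
```

Contact at about 5 N, as expected for the detent. Continuing.

```bash
python3 -m handwheel '0 0 -0.01 0 0 0; 0 0 -0.02 0 0 0; 0 0 -0.03 0 0 0; 0 0 -0.035 0 0 0; 0 0 -0.04 0 0 0'
```

```text
t: 4.25
tool_pos: [0.5711, -0.1886, 0.1732]
orientation: [0.514, 3.098, 0.0]
force: [-2.2, 1.7, 18.1]
opening: 0.0005
```

```bash
python3 -m handwheel '0 0 -0.004 0 0 0; 0 0 -0.004 0 0 0; 0 0 -0.004 0 0 0'
```

```text
t: 4.55
tool_pos: [0.5712, -0.1886, 0.1732]
orientation: [0.513, 3.097, -0.0]
force: [-5.2, 3.1, 13.0]
opening: 0.0006
```

It stops at 0.1732, where the shut top was predicted (0.1735). Lifting off, moving above the broad cap and opening.

```bash
python3 -m handwheel '0 0 0.1 0 0 0; 0 0 0.2 0 0 0; -0.01 0.1 0.2 0 0 0; -0.035 0.25 0.2 0 0 0; -0.047 0.4 0.2 0 0 0'
```

```text
t: 5.05
tool_pos: [0.5562, -0.068, 0.2311]
orientation: [0.517, 3.098, 0.0]
force: [0.2, 0.1, 0.0]
opening: 0.0006
```

```bash
python3 -m handwheel '0 0 0 0 0 0; 0 0 0 0 0 0; 0 0 0 0 0 0; 0 0 0 0 0 0' -1; python3 - <<'E'
from h import *
im,d=robot.read_camera("side");cv2.imwrite("pics/side2.png",cv2.resize(im[60:270,200:480,::-1],None,fx=2.8,fy=2.8))
r=cv2
m=robot.camera_model("side");K=np.array(m["camera_matrix"]);P=np.array(m["pose"])
R,C=np.nonzero(d>0);D=d[R,C];pts=(P@np.stack([(C-K[0,2])*D/K[0,0],(R-K[1,2])*D/K[1,1],D,D*0+1]))[:3].T
for n,(x,y) in {"slim":(.5715,-.188),"broad":(.557,-.069),"sq":(.5425,.0495)}.items():
    q=pts[(np.hypot(pts[:,0]-x,pts[:,1]-y)<.013)&(pts[:,2]<.2)];print(n,np.percentile(q[:,2],[50,80,95]) if len(q) else 0,len(q))
print(robot.read_state())
E
```

```text
t: 5.45
tool_pos: [0.5567, -0.0699, 0.2308]
orientation: [-0.516, -3.099, 0.001]
force: [0.4, 0.3, 0.2]
opening: 0.0278
slim [0.13019077 0.17165728 0.17314287] 133
broad [0.15248989 0.15415964 0.15506185] 204
sq [0.16220656 0.16318886 0.16427476] 236
{'t': 5.5, 'q': array([-2.16219364e-01,  2.05486024e-02,  1.58155149e+00, -2.10129451e-04,
        1.53978181e+00, -1.45658153e+00]), 'dq': array([ 2.00141741e-03, -1.30260992e-05,  8.46051750e-04,  1.81289283e-03,
       -1.64079280e-03,  1.54360160e-03]), 'joint_torque': array([ 3.38998698e-01, -5.04883718e+01, -4.92755127e+01,  8.59028427e-03,
        8.47350620e-02, -1.06926516e-02]), 'tool_pos': array([ 0.55663455, -0.06992707,  0.2307746 ]), 'orientation': array([-5.16627209e-01, -3.09851874e+00,  3.06288860e-04]), 'force': array([-0.12334953, -0.45352584,  0.20346523]), 'wrist_torque': array([-0.00524282, -0.02610748, -0.04699608]), 'opening': 0.032040634189750165}
```

View pics/side2.png

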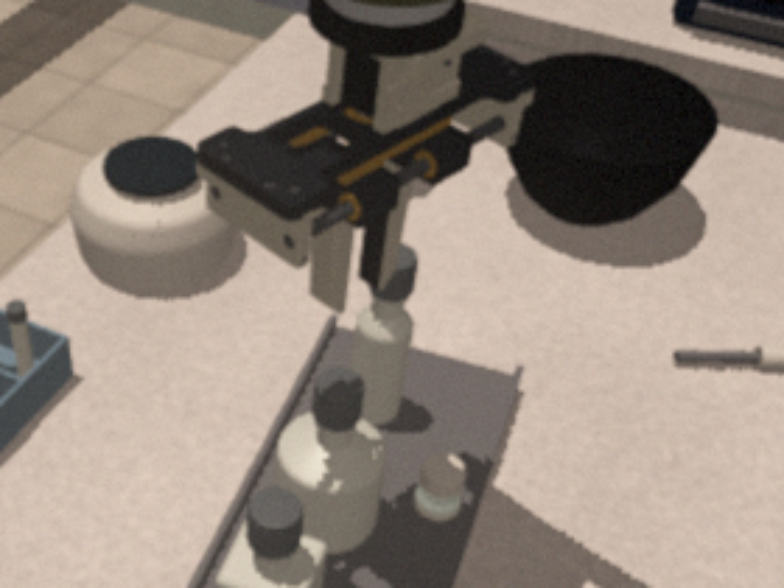

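Slim cap top now reads 0.173, down from 0.193, so it is shut. The fingers are centred over the broad cap and still opening. I'll let them open, then descend to the middle of the cap (TCP z about 0.12).

```bash
python3 -m handwheel '0 0 0 0 0 0; 0 0 0 0 0 0; 0 0 0 0 0 0; 0 0 -0.06 0 0 0; 0 0 -0.12 0 0 0'
```

```text
t: 6.0
tool_pos: [0.5572, -0.069, 0.1953]
orientation: [0.514, 3.097, -0.0]
force: [-0.0, -0.8, -0.8]
opening: 0.0721
```

```bash
python3 -m handwheel '0 0 -0.05 0 0 0; 0 0 -0.1 0 0 0; 0 0 -0.15 0 0 0; 0 0 -0.2 0 0 0; 0 0 -0.245 0 0 0'
```

```text
t: 6.5
tool_pos: [0.5565, -0.0687, 0.1201]
orientation: [-0.514, -3.099, 0.0]
force: [-0.4, 0.5, 0.5]
opening: 0.0927
```

```bash
python3 -m handwheel '0 0 0 0 0 0; 0 0 0 0 0 0; 0 0 0 0 0 0; 0 0 0 0 0 0; 0 0 0 0 0 0' 1 40
```

```text
t: 7.0
tool_pos: [0.5571, -0.0688, 0.1223]
orientation: [0.514, 3.098, -0.0]
force: [-0.3, 0.8, 0.6]
opening: 0.0578
```

```bash
python3 -m handwheel '0 0 0 0 0 0; 0 0 0 0 0 0; 0 0 0 0 0 0; 0 0 0 0 0 0; 0 0 0 0 0 0'
```

```text
t: 7.5
tool_pos: [0.5564, -0.0695, 0.1216]
orientation: [-0.515, -3.099, 0.002]
force: [-1.7, -5.6, 2.0]
opening: 0.0316
```

Gripped at 31.6 mm, which matches the 32 mm cap. Pulling up.

```bash
python3 -m handwheel '0 0 0.012 0 0 0; 0 0 0.025 0 0 0; 0 0 0.037 0 0 0; 0 0 0.048 0 0 0; 0 0 0.058 0 0 0'
```

```text
t: 8.0
tool_pos: [0.5564, -0.0695, 0.138]
orientation: [-0.515, -3.099, 0.002]
force: [2.5, -4.6, -6.3]
opening: 0.0314
```

```bash
python3 -m handwheel '0 0 0.008 0 0 0; 0 0 0.014 0 0 0; 0 0 0.018 0 0 0; 0 0 0.02 0 0 0; 0 0 0.02 0 0 0'
```

```text
t: 8.5
tool_pos: [0.5561, -0.0694, 0.1406]
orientation: [-0.515, -3.097, 0.001]
force: [15.1, -8.0, -28.7]
opening: 0.0314
```

The cap rose 19 mm and then hit its stop at 29 N. I'll ease off and open.

```bash
python3 -m handwheel '0 0 -0.004 0 0 0; 0 0 -0.006 0 0 0; 0 0 -0.006 0 0 0' ; python3 -m handwheel '0 0 0 0 0 0; 0 0 0 0 0 0; 0 0 0 0 0 0; 0 0 0 0 0 0; 0 0 0 0 0 0' -1
```

```text
t: 8.8
tool_pos: [0.5562, -0.0694, 0.1405]
orientation: [-0.515, -3.098, 0.001]
force: [7.8, -6.3, -16.4]
opening: 0.0316
t: 9.3
tool_pos: [0.5568, -0.0686, 0.1434]
orientation: [0.514, 3.099, 0.0]
force: [0.1, -0.7, 0.4]
opening: 0.0666
```

```bash
python3 -m handwheel '0 0 0 0 0 0; 0 0 0 0 0 0; 0 0 0 0 0 0; 0 0 0 0 0 0'; python3 - <<'E'
from h import *
im,d=robot.read_camera("side");cv2.imwrite("pics/side3.png",cv2.resize(im[60:270,200:480,::-1],None,fx=2.8,fy=2.8))
E
```

```text
t: 9.7
tool_pos: [0.5566, -0.0687, 0.1431]
orientation: [-0.514, -3.099, -0.0]
force: [0.6, -0.4, -0.6]
opening: 0.0922
```

View pics/side3.png

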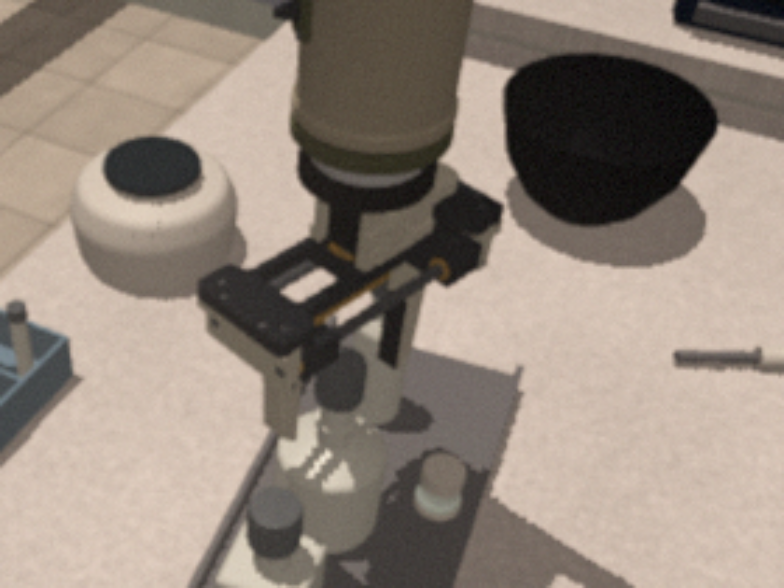

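The fingers are clear on both sides and the broad cap at about (340,380) stands raised, with its neck showing. Retracting straight up.

```bash
python3 -m handwheel '0 0 0.08 0 0 0; 0 0 0.2 0 0 0; 0 0 0.35 0 0 0; 0 0 0.5 0 0 0; 0 0 0.6 0 0 0'; python3 -m handwheel '-0.15 0.1 0.05 0 0 0; -0.3 0.2 0.1 0 0 0; -0.45 0.3 0.1 0 0 0; -0.45 0.3 0.1 0 0 0'; python3 - <<'E'
from h import *
for cam in ("side","top"):
    im,d=robot.read_camera(cam);cv2.imwrite(f"pics/{cam}4.png",im[:,:,::-1])
    m=robot.camera_model(cam);K=np.array(m["camera_matrix"]);P=np.array(m["pose"])
    R,C=np.nonzero(d>0);D=d[R,C];pts=(P@np.stack([(C-K[0,2])*D/K[0,0],(R-K[1,2])*D/K[1,1],D,D*0+1]))[:3].T
    for n,(x,y) in {"slim":(.5715,-.188),"broad":(.557,-.069),"sq":(.5425,.0495)}.items():
        q=pts[(np.hypot(pts[:,0]-x,pts[:,1]-y)<.012)&(pts[:,2]<.22)];print(cam,n,np.percentile(q[:,2],[50,80,95]) if len(q) else 0,len(q))
s=robot.read_state();print(s["t"],s["force"],s["tool_pos"])
E
```

```text
t: 10.25
tool_pos: [0.5573, -0.0688, 0.3271]
orientation: [0.513, 3.095, -0.0]
force: [0.6, -0.6, 0.1]
opening: 0.0931
t: 10.65
tool_pos: [0.4194, 0.023, 0.3546]
orientation: [0.512, 3.097, 0.001]
force: [0.9, -0.1, 0.0]
opening: 0.0934
side slim [0.17057696 0.17262991 0.17355271] 141
side broad [0.13057699 0.17267311 0.17364966] 244
side sq [0.16209667 0.16305945 0.16382436] 199
top slim 0 0
top broad 0 0
top sq 0 0
10.75 [-0.01649528 -0.42897481  0.44395054] [0.42072092 0.02235757 0.35431013]
```

View pics/side4.png

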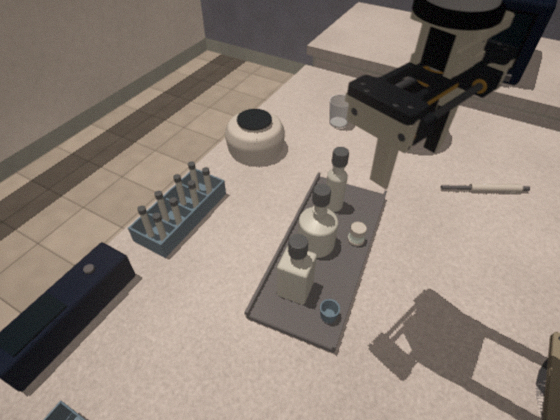

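In the picture, the slim cap at (341,157) sits low, the broad cap at (321,195) is raised, and the square cap at (298,247) hasn't moved. The arm is clear of everything, so I'm handing in.

```bash
python3 -c "
from plant import robot
print(robot.close_job())"
```

```text
the job is handed in; nothing more can be done
None
```

I pressed the slim bottle's cap shut with the closed fingers. Then I gripped the broad bottle's cap, pulled it up against its upper stop, released it and moved the arm clear. The job was handed in at about 10.8 s; the hand-in gives no verdict.

| Cap | Top height before (m) | Top height after (m) | Result |
|---|---|---|---|
| Slim | 0.192–0.193 | about 0.173 | shut; it stopped at 0.1732, where the shut cap was predicted to be |
| Broad | about 0.154 | about 0.173 | open; the tool rose 19 mm before hitting the stop at 29 N |
| Square | about 0.163 | about 0.163 | unchanged |

- **Contact at the end:** the force reading was near zero with the arm well above the station.
- **Failed check:** the final heights come from the side camera only, because the arm blocked the top camera's view of all three caps in the last check.
- **Disagreement:** at the start, the top camera's outline for the broad cap was actually on the slim cap, so I discarded it and used the depth images for positions.

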